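Float the dancer arm of a label rewinder at its index

TASK

Check the float of the label rewinder's dancer arm: working only with its sprung setting lever, and without touching the arm itself, swing the arm up from its stop until the pointer stands at the index tab and keep it there for five seconds without a break, though it keeps wanting to tip to one side or the other. Then lower the arm gently back onto the stop it started from (roller end down), and let go of the lever. Do not let the arm bang against either stop, and leave the index tab and the other things on the bench as they are.

Things in the scene. Friction and masses are not known exactly. Their poses are not given: they have to be found in the camera images.
- rewinder: Grey stand fixed to the bench, base plate 170 x 600 x 12 mm. Origin on the bench surface under the middle of its post; z up, x away from the robot (turned by the stand's yaw), y along the dancer arm towards its roller end. A shaft along x, 120 mm above the bench, carries lever, dancer arm and index tab. A fixed paper label reel, 110 mm across, stands at y = 295 mm, top 180 mm high.
- lever (a joint): Setting lever on the near (-x) side of the post, sitting on the dancer arm's shaft through a soft torsion spring: its value is its twist against the ARM, rad, 0 when let go, positive towards the stand's -y, stops at -1.2 and 1.2. Angle from upright in the stand = lever + dancer. The spring is the only link: torque on the arm = 0.18 N m/rad x lever (same sign). Let go, it springs back to 0.
- lever_grip (a point): Middle of the lever's round black grip bar, 20 mm in diameter, along the stand's x, reaching 39 mm to either side of this point; 130 mm from the shaft. In the stand's frame it lies at (-0.102, -0.13 sin a, 0.12 + 0.13 cos a) m with a = lever + dancer. Pinch it from above, fingers closing along the stand's y; it may turn between the pads.
- dancer (a joint): Dancer arm on the far (+x) side, rad: 0 level, positive raises its roller end (+y) and swings its upright pointer towards -y; stops at -0.32 and 0.32; starts on the -0.32 stop. Aluminium beam 360 mm long. Inertia about the pivot 0.042 kg m2. Top-heavy: tipping torque 0.25 N m x sin(dancer) (without the lever). Held lever or not, it tips off balance, time constant 0.6 to 1.1 s.
- roller: Steel roller, 46 mm in diameter, 0.7 kg, at the +y end of the dancer arm; origin on its axis, 170 mm from the pivot. Roller and counterweight cancel only roughly: an unknown constant torque of up to 0.05 N m either way acts on the arm. Pivot damping 0.006 N m s/rad, friction 0.0015 N m; spring damping 0.015 N m s/rad. Do not touch.
- trim: Brass disc weight 44 mm in diameter on the pointer, 84 mm above the pivot, 0.3 kg give or take 12 percent: it makes the arm top-heavy. Do not touch. At the beam's -y end sits a fixed 0.8 kg dark steel counterweight block, 55 x 45 x 45 mm, 149 mm from the pivot.
- pointer_tip (a point): Tip of the dancer arm's upright dark pointer, 140 mm from the pivot, in front of the white scale.
- index (a joint): Black index tab, 14 mm wide, on the rim of the white scale, rad, same zero and direction as the dancer arm; the pointer stands at the index when dancer = index. Held by friction at a place that differs each time, between -0.08 and 0.15.
- index_tip (a point): The point at the index tab, 140 mm from the pivot in the pointer's plane, where the pointer tip should stand.
- core: Loose cardboard core tube standing upright, 76 mm outside diameter, 50 mm high, origin at the centre of its underside. Leave alone.
- labels: Loose pack of paper labels 90 x 60 x 22 mm, origin at the centre of its underside. Leave alone.
- driver: Loose screwdriver 180 mm long lying on the bench. Leave alone.

How it is judged:
On the way, in this order (a step that is already met when the one before it is completed fails the run):
1. the pointer tip is kept within 16 mm of the index for 5 s (distance between pointer_tip and index_tip below 0.016 m), for 5 s.
2. the dancer arm is back on its starting stop, roller end down (value of joint dancer below -0.28 rad and velocity of joint dancer above -0.05 rad/s), for 0.5 s.
At the end, for the whole second after the job is handed in: After the pointer was kept within 16 mm (0.11 rad) of the index for 5 s, the dancer arm rests on its starting stop (below -0.28 rad), still (under 0.05 rad/s), and the lever is released and has come to rest (under 0.2 rad/s) (all of step 2 and velocity of joint dancer below 0.05 rad/s and velocity of joint lever between -0.2 and 0.2 rad/s); the robot touches nothing.
It fails at once if the dancer arm is touched anywhere but on its lever (contact force between any of dancer_c0, dancer_c1, dancer_c2, dancer_c3, dancer_c4, roller, trim and anything else above 0.5 N).
It fails at once if the dancer arm bangs down on its starting stop (over 0.45 rad/s) (value of joint dancer below -0.28 rad and velocity of joint dancer below -0.45 rad/s).
It fails at once if the dancer arm bangs against the other stop (over 0.45 rad/s) (value of joint dancer above 0.28 rad and velocity of joint dancer above 0.45 rad/s).
It fails at once if the index tab is shifted (distance of index_tip from where it was at the start of the episode above 0.006 m).
It fails at once if a thing on the bench is disturbed (distance of any of core, labels, driver from where it was at the start of the episode above 0.03 m).
It also fails if it takes over 72 s, if anything falls off the work surface, if the arm or the gripper's body presses on something with over 40 N, if the wrist force passes 120 N, or if a joint passes its speed limit or range.

ROBOT

A 6-joint arm with a two-finger parallel gripper is mounted at the origin on the work surface. World frame = base frame: x ahead of the robot, y to its left, z up, the work surface at z = 0. Lengths are in m, angles in rad, forces in N, time in s.
With the tool pointing down it reaches from about 0.325 to 0.775 m from the base axis. Payload 5.5 kg.
Tool frame: the origin (TCP) lies between the finger pads; the fingertips stand 8 mm ahead of it and the grasp point (between the pads) lies 11 mm behind it (tcp_to_tips is the distance from the TCP to the fingertips, in m); z points along the fingers, y is the direction in which the jaws open and shut (so a half turn about z gives the same grasp; the last joint's range is limited). The gripper opens to 88 mm and grips with 3 to 60 N. Pads are 20 mm wide; open, the fingers measure 115 mm over their backs; the gripper's body (75 mm by 178 mm) begins 61 mm behind the grasp point.
Start: joints at [1.084, 0.091, 1.231, -0, 1.82, -0.057], TCP at [0.25, 0.545, 0.231] pointing down, gripper open.
Joint ranges: [-2.87, 2.87], [-0.86, 2.18], [0.17, 2.46], [-1.51, 4.65], [0.06, 2.69], [-2.65, 2.65]. Speed limits (rad/s): [2.57, 2.57, 3.01, 3.14, 3.14, 3.14].

INTERFACE

Orientations are given as a unit quaternion [w, x, y, z].
In Python, from bench import * gives the robot as it stands. Calls block until the motion is done:
- move_to(position, orientation): joint-space move of the TCP to a pose.
- move_l(position, speed=0.15, orientation=None): straight line of the TCP; orientation=None keeps the orientation; speed is the mean speed in m/s.
- movej(angles): joint-space move.
- gripper_open() and close(): open the fingers fully, or close them until they stop; the grip force is fixed at half the most.
- hold(seconds).
- inverse_kinematics(position, orientation): joint angles nearest the present ones, or None.
- state(): the state.
- get_image(name): name is "scene" or "side" or "wrist"; returns a dict with "frame" (384x512x3 uint8, blue, green, red), "depth" (384x512 float32, m along the optical axis (not along the pixel's ray), 0 where there is no reading), "camera_matrix" (3x3 intrinsics, pixels), "view" (4x4, takes a point from world to camera coordinates). Camera axes: x right, y up, looking along -z (the intrinsics and any distortion apply to the point x, -y, -z); pixel columns grow to the right and rows downward; lengths in m; the calibration is good to about 2 mm. A picture is of the moment at which its call begins.
A pose or a line that the arm cannot do raises IKError and nothing moves.
- job_done(): hands the job in, once; it reports no verdict.
The state is a dict: "time": time; "joint_pos": joint angles; "dq": joint speeds; "joint_torque": joint torques, N m; "ee_pos": TCP position; "ee_rot": TCP orientation; "ft_force": force on the tool from outside, world axes, zero at the start; "moment": the same for the moment, N m; "finger_gap": finger opening in m.
Only numpy, scipy, OpenCV 4.12 (cv2) and the standard library are available. Lean on these libraries where they do the work, as an engineer would, in place of code of your own. Each camera call takes 0.05 s, during which the arm holds its last target. There are 200 camera calls.

## Working session

There is one attempt and no reset: what is moved stays moved. The work goes in short steps, each a Python script; the robot and the scene stay as the last script left them, time stands still between calls to the robot, and variables do not carry over. Pictures are saved under pics/ and viewed, about 8 in all and at most 12, crops included, and the job is handed in when it is done.

```bash
ls; mkdir -p pics
python3 - <<'E'
from bench import *
import cv2,numpy as np
for n in("scene","side"):
    d=get_image(n);cv2.imwrite(f"pics/{n}0.png",d["frame"]);np.savez(f"{n}0.npz",**d)
    print(n,d["camera_matrix"].tolist(),np.round(d["view"],3).tolist())
s=state();print(s)
E
```

```text
pics
scene [[487.6826081775115, 0.0, 242.31172891720567], [0.0, 487.6826081775115, 192.91709200766277], [0.0, 0.0, 1.0]] [[0.004, 1.0, 0.014, 0.033], [-0.783, -0.005, 0.622, 0.29], [0.622, -0.014, 0.783, -1.793], [0.0, 0.0, 0.0, 1.0]]
side [[382.953662815215, 0.0, 257.90590759200074], [0.0, 382.953662815215, 194.6832845151605], [0.0, 0.0, 1.0]] [[0.749, -0.662, -0.005, -0.421], [0.502, 0.564, 0.656, -0.358], [-0.432, -0.494, 0.755, -0.916], [0.0, 0.0, 0.0, 1.0]]
{'time': 0.1, 'joint_pos': array([ 1.08431466e+00,  9.17817650e-02,  1.23174054e+00, -3.48571770e-05,
        1.81978751e+00, -5.67189389e-02]), 'dq': array([ 0.00130016, -0.0009439 , -0.00218646,  0.0007458 , -0.00028248,
       -0.00190697]), 'joint_torque': array([ 2.28074576e-03, -4.47861171e+01, -4.07568026e+01,  6.99639414e-02,
        2.85840256e-02, -1.30617909e-04]), 'ee_pos': array([0.24990184, 0.54521356, 0.22963509]), 'ee_rot': array([-2.14059031e-04,  2.13235624e-01,  9.77000425e-01, -8.31640454e-04]), 'ft_force': array([ 0.87699377, -0.06272613,  0.63166191]), 'moment': array([ 0.02930264, -0.00637249,  0.04964985]), 'finger_gap': 0.08812147679475756}
```

View pics/scene0.png

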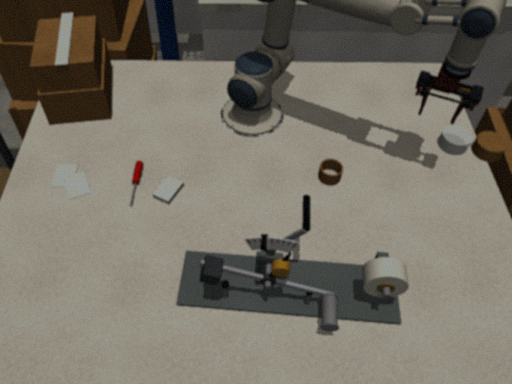

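View pics/side0.png

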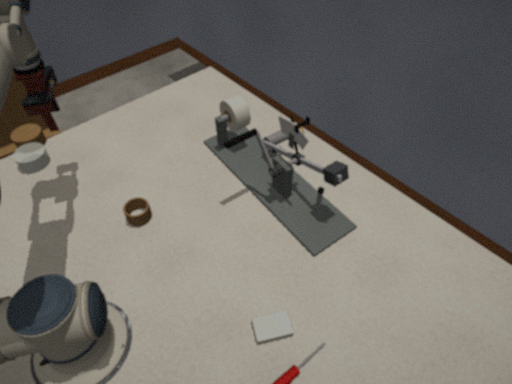

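The scene view is taken from the far side: base plate corners at about (187,252), (178,305) and (398,320), grip bar at (306,198–232), roller at (328,308), brass trim at (281,268), reel at (385,277). The side view shows the same stand with the lever leaning towards the reel. Next I'll locate the plate and grip numerically.

```bash
cat > vis.py <<'E'
import numpy as np,cv2
def cloud(d):
    K=d["camera_matrix"];V=d["view"];h,w=d["depth"].shape
    u,v=np.meshgrid(np.arange(w),np.arange(h));z=d["depth"]
    P=np.stack([(u-K[0,2])/K[0,0]*z,-(v-K[1,2])/K[1,1]*z,-z],-1)
    return (P-V[:3,3])@V[:3,:3]
def ray(d,u,v,z0):
    K=d["camera_matrix"];V=d["view"];R=V[:3,:3];c=-R.T@V[:3,3]
    r=R.T@np.array([(u-K[0,2])/K[0,0],-(v-K[1,2])/K[1,1],-1]);return c+r*(z0-c[2])/r[2]
def proj(d,P):
    c=np.asarray(P)@d["view"][:3,:3].T+d["view"][:3,3];K=d["camera_matrix"]
    return np.stack([K[0,2]-K[0,0]*c[...,0]/c[...,2],K[1,2]+K[1,1]*c[...,1]/c[...,2]],-1)
E
python3 - <<'E'
from vis import *
for n in("scene","side"):
    d=np.load(n+"0.npz");P=cloud(d);f=d["frame"].astype(int);print(n)
    g=f.max(2)
    m=(g<110)&(P[...,2]>0.004)&(P[...,2]<.022)&(P[...,0]>.4)&(P[...,0]<.95)&(d["depth"]>0)
    m=cv2.morphologyEx(m.astype(np.uint8),cv2.MORPH_OPEN,np.ones((3,3)))
    nn,l,st,_=cv2.connectedComponentsWithStats(m);k=1+st[1:,4].argmax();q=P[l==k]
    m2=np.isin(l,[i for i in range(1,nn) if st[i,4]>60]);q=P[m2]
    (c,s,a)=cv2.minAreaRect(q[:,:2].astype(np.float32));print("plate",len(q),c,s,a,np.median(q[:,2]))
    b=(g<45)&(P[...,2]>.2)&(P[...,2]<.3)&(P[...,0]>.45)&(P[...,0]<.8)&(abs(P[...,1])<.4)
    nn,l,st,_=cv2.connectedComponentsWithStats(b.astype(np.uint8))
    for i in range(1,nn):
        if st[i,4]>15:
            q=P[l==i];print("dark",st[i],q.mean(0).round(3),q.min(0).round(3),q.max(0).round(3))
for uv in[(187,252),(178,305),(398,320)]: print(ray(np.load("scene0.npz"),*uv,.012).round(3))
E
```

```text
scene
plate 8439 (0.70332270860672, 0.08997476100921631) (0.5990762114524841, 0.17315754294395447) 84.84684753417969 0.012428249911925874
dark [303 196   7  35 188] [0.615 0.122 0.227] [0.56  0.112 0.215] [0.66  0.133 0.233]
dark [260 235  15  18 103] [0.73  0.012 0.261] [ 0.711 -0.     0.2  ] [0.75  0.038 0.289]
dark [283 253   7   8  24] [0.749 0.063 0.234] [0.746 0.057 0.22 ] [0.752 0.069 0.255]
side
plate 5780 (0.6988938450813293, 0.08731019496917725) (0.5949780344963074, 0.16985750198364258) 85.00189971923828 0.012554397885631122
dark [295 117  15  16  75] [0.727 0.007 0.273] [0.706 0.    0.255] [0.747 0.015 0.287]
dark [223 130  34  18 218] [0.596 0.119 0.224] [0.552 0.11  0.212] [0.654 0.138 0.232]
dark [289 135   5  10  23] [0.71  0.026 0.216] [0.706 0.021 0.201] [0.713 0.035 0.23 ]
[ 0.599 -0.196  0.012]
[ 0.764 -0.209  0.012]
[0.806 0.374 0.012]
```

Run:
```python
from vis import *
ims=[]
for n,(x,y,w,h) in(("scene",(170,180,240,160)),("side",(190,80,180,180))):
    d=np.load(n+"0.npz");s=3.3 if n=="scene" else 3
    ims.append(cv2.resize(d["frame"][y:y+h,x:x+w],None,fx=s,fy=s,interpolation=cv2.INTER_CUBIC))
    cv2.imwrite(f"pics/{n}crop.png",cv2.convertScaleAbs(ims[-1],alpha=1.6))
```

```text
(no output)
```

View pics/scenecrop.png

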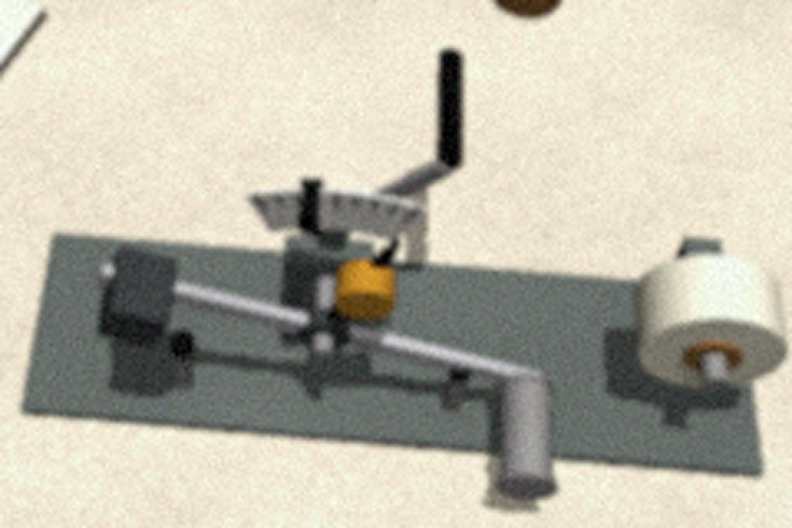

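View pics/sidecrop.png

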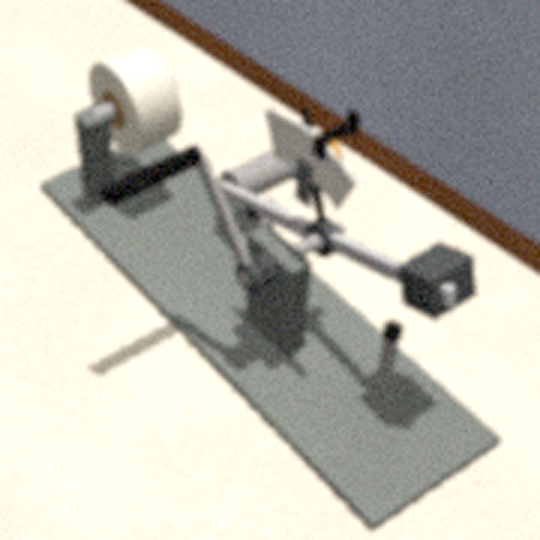

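The crops show the plate is not centred on the post. The pivot is near scene px (268,277), the index tab near (264,243) on the scale's -y half, the pointer near (288,256), and the lever leans toward +y, possibly sagging. I'll pin the stand origin from the reel, trim, roller and counterweight.

Run:
```python
from vis import *
yaw=-.0885;c,s=np.cos(yaw),np.sin(yaw);R=np.array([[c,-s,0],[s,c,0],[0,0,1]])
for n in("scene","side"):
    d=np.load(n+"0.npz");P=cloud(d);Q=(P-[.701,.0885,0])@R;f=d["frame"].astype(int);print(n)
    def rep(name,m):
        q=Q[m&(d["depth"]>0)]
        if len(q): print(name,len(q),*[np.percentile(q,p,axis=0).round(3) for p in(1,50,99)])
    g=f.max(2);box=(abs(Q[...,0])<.25)&(abs(Q[...,1])<.36)
    rep("reel",box&(Q[...,2]>.06)&(Q[...,1]>.13)&(g>120))
    sat=(f[...,2]-f[...,0]>50)
    rep("trim",box&sat&(Q[...,2]>.15)&(abs(Q[...,1])<.15))
    rep("cw",box&(g<90)&(Q[...,2]>.13)&(Q[...,1]<-.15))
    rep("scale",box&(g>90)&~sat&(Q[...,2]>.20)&(abs(Q[...,1])<.15))
    rep("grip",box&(g<45)&(Q[...,2]>.19)&(Q[...,0]<-.02))
    rep("post",box&(Q[...,2]>.03)&(Q[...,2]<.16)&(abs(Q[...,0])<.04)&(Q[...,1]<0)&(Q[...,1]>-.15)&(g<95))
    for uv in[(268.5,277),(386,271)] if n=="scene" else []: print(((ray(d,*uv,.12)-[.701,.0885,0])@R).round(3))
    m=box&(g<45)&(Q[...,2]>.19)&(Q[...,0]<-.02)&(d["depth"]>0); print("dir",np.linalg.svd(Q[m]-Q[m].mean(0))[2][0] if m.sum()<3000 else 0)
```

```text
scene
reel 686 [-0.009  0.195  0.151] [0.02  0.234 0.176] [0.046 0.285 0.184]
trim 174 [ 0.048 -0.05   0.196] [ 0.063 -0.034  0.218] [ 0.072 -0.014  0.225]
cw 599 [ 0.034 -0.227  0.146] [ 0.069 -0.196  0.185] [ 0.089 -0.154  0.197]
scale 134 [-0.148 -0.121  0.204] [ 0.019 -0.041  0.261] [0.037 0.028 0.273]
grip 192 [-0.142  0.013  0.204] [-0.086  0.026  0.228] [-0.042  0.033  0.232]
post 393 [-0.024 -0.092  0.054] [ 0.002 -0.069  0.131] [ 0.031 -0.025  0.145]
[ 0.043 -0.056  0.12 ]
[-0.003  0.244  0.12 ]
dir [ 0.9986729  -0.01293484 -0.04985113]
side
reel 394 [-0.054  0.185  0.09 ] [0.015 0.213 0.17 ] [0.046 0.289 0.182]
trim 8 [ 0.063 -0.048  0.216] [ 0.067 -0.043  0.219] [ 0.069 -0.038  0.221]
cw 434 [ 0.031 -0.229  0.152] [ 0.045 -0.209  0.182] [ 0.083 -0.154  0.196]
scale 165 [-0.063 -0.12   0.204] [ 0.017 -0.034  0.244] [0.069 0.031 0.273]
grip 218 [-0.151  0.015  0.212] [-0.11   0.02   0.225] [-0.053  0.034  0.232]
post 597 [-0.034 -0.094  0.031] [-0.021 -0.073  0.109] [ 0.04  -0.026  0.143]
dir [-9.98778972e-01  4.93967642e-02 -7.23804969e-04]
```

The estimates agree. The pivot is at about (0.698, 0.030) and the yaw is -0.0885. The grip sits at about (0.605, 0.1205, 0.221), so a ≈ -0.685: the lever sags under its own weight. The index is at about +0.11. Next I'll approach above the grip, test the timing of small moves and the force noise, and check that the tracker is precise.

```bash
cat >> vis.py <<'E'
yaw=-.0885;c_,s_=np.cos(yaw),np.sin(yaw);R=np.array([[c_,-s_,0],[s_,c_,0],[0,0,1]]);PIV=np.array([.698,.0295,0])
b=np.deg2rad(87.46);Q0=[0,np.cos(b),np.sin(b),0]
def grip_tcp(a): return PIV+R@[-.1,-.13*np.sin(a),.12+.13*np.cos(a)-.011]
XT=.063
def trimc(d):
    f=d["frame"].astype(int)[225:300,230:330];w=np.clip((f[...,2]-f[...,0])-40,0,60).astype(float)
    h=(w>0).astype(np.uint8);n,l,st,_=cv2.connectedComponentsWithStats(h);k=1+st[1:,4].argmax();w[l!=k]=0
    v,u=np.mgrid[225:300,230:330];return np.array([(u*w).sum(),(v*w).sum()])/w.sum()
TH=np.linspace(-.4,.4,161)
def track(d,u0):  # u0: trim centroid column at the stop
    pr=proj(d,np.array([PIV+R@[XT,-.084*np.sin(t),.12+.084*np.cos(t)] for t in TH]))[:,0]
    off=u0-np.interp(-.32,TH,pr); return np.interp(trimc(d)[0],(pr+off)[::-1],TH[::-1])
E
python3 - <<'E'
from bench import *
from vis import *
print(inverse_kinematics(grip_tcp(-.685),Q0),inverse_kinematics(grip_tcp(.4),Q0))
P=grip_tcp(-.685)+[0,0,.1]
move_to(P,Q0);t=state()["time"];print("t",t)
for k,v in((.003,.1),(.01,.1),(.01,.3),(-.02,.5)):
    P=P+R@[0,k,0];move_l(P,speed=v);s=state();print("move_l",k,v,round(s["time"]-t,3),(s["ee_pos"]-P).round(4),np.abs(s["dq"]).max());t=s["time"]
j=np.array(s["joint_pos"]);j[0]+=.01;movej(j);s=state();print("movej",s["time"]-t);t=s["time"]
hold(.03);s=state();print("hold",s["time"]-t)
F=[]
for i in range(5): hold(.02);F.append(state()["ft_force"])
print(np.std(F,0),np.mean(F,0))
U=[]
for i in range(4):
    d=get_image("scene");U.append(trimc(d))
print(np.round(U,2),state()["time"]);np.savez("scene1.npz",**d)
w=get_image("wrist");cv2.imwrite("pics/w1.png",w["frame"])
E
```

```text
[ 1.40927135e-01  1.35248183e-01  1.22030875e+00 -4.44089210e-16
  1.78603572e+00 -1.34120647e+00] [-7.76163895e-02  7.44919578e-02  1.25156291e+00 -4.44089210e-16
  1.81553779e+00 -1.55974999e+00]
t 2.1167
move_l 0.003 0.1 0.25 [-0.0002  0.0009 -0.0001] 0.007825188405831131
move_l 0.01 0.1 0.25 [-0.0001  0.0009 -0.0001] 0.011283203456223266
move_l 0.01 0.3 0.25 [ 0.      0.0007 -0.0001] 0.00927152829140288
move_l -0.02 0.5 0.25 [ 0.     -0.0009  0.0002] 0.013376396456831053
movej 0.25
hold 0.03330000000000011
[0.28812294 0.19748746 0.54347302] [0.39278164 0.00645919 0.06300792]
[[280.55 265.22]
 [280.53 265.18]
 [280.57 265.2 ]
 [280.56 265.19]] 3.6833
```

View pics/w1.png

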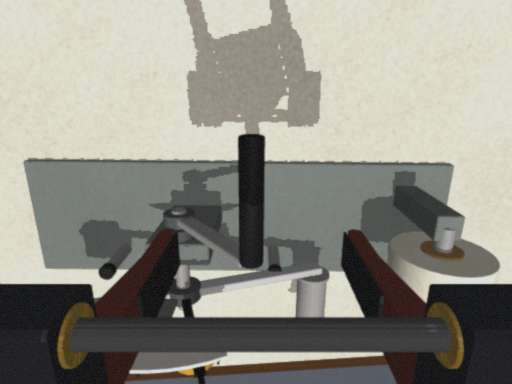

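The bar sits centred between the open fingers, at column 250 between 175 and 350. Moves take at least 0.25 s, so with an image a control cycle is 0.30 s, and trim tracking noise is about 0.001 rad. I'll write the controller as a Kalman filter with disturbance plus discrete LQR, and test it offline against mismatched models first.

```bash
cat > ctrl.py <<'E'
import numpy as np
from scipy.linalg import solve_discrete_are
J,KS,KT,B,CS=.042,.18,.25,.006,.015
T0,TM=.05,.25;N=30;DT=(T0+TM)/N
def prof(a0,a1):
    t=np.arange(N+1)*DT;x=np.clip((t-T0)/TM,0,1);return a0+(a1-a0)*(10*x**3-15*x**4+6*x**5)
def step(x,a0,a1,kt=KT,stop=False,fr=0.):
    th,w,d=x;p=prof(a0,a1)
    for i in range(N):
        acc=(kt*np.sin(th)+KS*(p[i]-th)+CS*((p[i+1]-p[i])/DT-w)-B*w+d-fr*np.tanh(w/.005))/J
        w+=acc*DT;th+=w*DT
        if stop and th<-.32: th,w=-.32,max(w,0)
        if stop and th>.32: th,w=.32,min(w,0)
    return np.array([th,w,d])
def jac(x,a0,a1):
    e=1e-5;z=np.r_[x,a0,a1];f=lambda z:step(z[:3],z[3],z[4])
    return np.array([(f(z+e*v)-f(z-e*v))/(2*e) for v in np.eye(5)]).T
def aeq(th,d): return th-(KT*np.sin(th)+d)/KS
M=jac(np.zeros(3),0,0)
A=np.zeros((3,3));A[:2,:2]=M[:2,:2];A[:2,2]=M[:2,3];Bm=np.r_[M[:2,4],1][:,None]
X=solve_discrete_are(A,Bm,np.diag([1,.3,1e-3]),np.array([[.4]]))
K=np.linalg.solve(.4+Bm.T@X@Bm,Bm.T@X@A)[0]
class Ctl:
    """feed(theta_meas, a_now) -> next a.  phases: lift, up, hold, down, rest"""
    def __init__(s,idx,a0): s.idx,s.ph,s.n,s.a,s.x,s.hist,s.ref=idx,"lift",0,a0,None,[],-.32
    def feed(s,y,anow):
        s.n+=1;s.hist.append((y,anow))
        if s.ph=="lift":
            if y>-.312:
                ap=s.hist[-3][1];s.x=np.array([y,(y-s.hist[-2][0])/.3,-KT*np.sin(-.32)-KS*(ap+.32)])
                s.P=np.diag([1e-5,.01,2e-4]);s.ph="up";s.ref=y
            else:
                s.a=min(anow+(.12 if anow<-.22 else .03),.55);s.ap=anow;return s.a
        elif s.ph!="rest":
            F=jac(s.x,s.ap,anow)[:,:3];s.x=step(s.x,s.ap,anow)
            s.P=F@s.P@F.T+np.diag([1e-6,3e-5,2e-6]);G=s.P[:,0]/(s.P[0,0]+4e-6)
            s.x=s.x+G*(y-s.x[0]);s.P=s.P-np.outer(G,s.P[0])
        v=0
        if s.ph=="up":
            s.ref=min(s.ref+.04,s.idx);v=.13
            if s.ref>=s.idx: s.ph="hold";s.k=0;v=0
        elif s.ph=="hold":
            s.k=s.k+1 if abs(y-s.idx)<.06 else 0
            if s.k>=22: s.ph="down"
        elif s.ph=="down":
            s.ref=max(s.ref-.03,-.36);v=-.1
            if y<-.313: s.ph="rest"
        s.ap=anow
        if s.ph=="rest": s.a=max(anow-.05,-.685);return s.a
        ar=aeq(s.ref,s.x[2]);u=ar-K@[s.x[0]-s.ref,s.x[1]-v,anow-ar]
        s.a=float(np.clip(u,max(anow-.22,-.72),min(anow+.22,.6)));return s.a
if __name__=="__main__":
    print("K",K,abs(np.linalg.eigvals(A-Bm@K[None])));rng=np.random.default_rng(0)
    for kt in(.2,.25,.3):
        for d in(-.05,0,.05):
            c=Ctl(.11,-.685);x=np.array([-.32,0,d]);a=-.685;L=[]
            while c.n<190 and not(c.ph=="rest" and a<-.68):
                n=c.feed(x[0]+rng.normal(0,.0015)+.03*(x[0]+.32),a)
                n+=rng.normal(0,.004);x=step(x,a,n,kt,True,.0015);a=n;L.append((c.ph,*x[:2],a))
            h=[l for l in L if l[0]=="hold"]
            print(kt,d,"n",c.n,c.ph,"hold",len(h),"th",np.round([min(l[1] for l in h),max(l[1] for l in h)],3) if h else 0,"w",np.round([min(l[2] for l in L),max(l[2] for l in L)],2),"amax",round(max(l[3] for l in L),2),"dw",round(min([l[2] for l in L if l[0]=="down"and l[1]<-.25]+[0]),2))
E
python3 ctrl.py
python3 - <<'E'
from vis import *
d=np.load("scene1.npz");f=d["frame"].astype(int).max(2)
u=[]
for v in range(236,250):
    r=np.clip(70-f[v,255:275],0,60).astype(float);u.append((v,round((r*np.arange(255,275)).sum()/max(r.sum(),1),1)))
print(u)
for i in(0,.05,.1,.15):
  for x in(.02,.035): print(i,x,proj(d,np.array([PIV+R@[x,-r*np.sin(i),.12+r*np.cos(i)] for r in(.13,.14,.15,.16)])).round(1).tolist())
E
```

```text
K [1.35191041 0.82302651 0.33296714] [5.72534297e-01 2.91143069e-01 1.10613340e-16]
0.2 -0.05 n 90 rest hold 22 th [0.072 0.101] w [-0.13  0.16] amax 0.39 dw -0.1
0.2 0 n 76 rest hold 22 th [0.085 0.101] w [-0.12  0.16] amax 0.12 dw -0.11
0.2 0.05 n 62 rest hold 22 th [0.079 0.1  ] w [-0.12  0.19] amax -0.08 dw -0.1
0.25 -0.05 n 94 rest hold 22 th [0.091 0.137] w [-0.14  0.17] amax 0.47 dw -0.09
0.25 0 n 80 rest hold 22 th [0.089 0.136] w [-0.13  0.16] amax 0.19 dw -0.1
0.25 0.05 n 66 rest hold 22 th [0.093 0.147] w [-0.13  0.17] amax -0.09 dw -0.1
0.3 -0.05 n 104 rest hold 26 th [0.076 0.194] w [-0.18  0.2 ] amax 0.56 dw -0.09
0.3 0 n 88 rest hold 26 th [0.076 0.196] w [-0.17  0.19] amax 0.28 dw -0.09
0.3 0.05 n 71 rest hold 25 th [0.079 0.201] w [-0.16  0.19] amax 0.0 dw -0.1
[(236, np.float64(263.9)), (237, np.float64(263.8)), (238, np.float64(263.7)), (239, np.float64(263.4)), (240, np.float64(263.7)), (241, np.float64(263.5)), (242, np.float64(263.4)), (243, np.float64(263.2)), (244, np.float64(263.0)), (245, np.float64(263.0)), (246, np.float64(262.8)), (247, np.float64(262.9)), (248, np.float64(263.1)), (249, np.float64(264.9))]
0 0.02 [[270.9, 242.5], [271.2, 240.1], [271.5, 237.8], [271.7, 235.4]]
0 0.035 [[270.6, 247.9], [270.9, 245.6], [271.2, 243.2], [271.4, 240.9]]
0.05 0.02 [[268.2, 242.3], [268.2, 240.0], [268.2, 237.6], [268.3, 235.2]]
0.05 0.035 [[267.9, 247.7], [267.9, 245.4], [267.9, 243.0], [267.9, 240.7]]
0.1 0.02 [[265.4, 242.2], [265.2, 239.8], [265.0, 237.5], [264.8, 235.1]]
0.1 0.035 [[265.1, 247.6], [264.9, 245.3], [264.7, 242.9], [264.4, 240.5]]
0.15 0.02 [[262.7, 242.2], [262.3, 239.8], [261.8, 237.4], [261.4, 235.1]]
0.15 0.035 [[262.3, 247.5], [261.9, 245.2], [261.4, 242.9], [261.0, 240.5]]
```

The controller holds well across all the mismatches, and the tab column of about 263.4 gives index ≈ 0.13. Now I'll grasp and check.

Run:
```python
from bench import *
from vis import *
d=np.load("scene1.npz")
print("model trim",proj(d,PIV+R@[.065,.084*np.sin(.32),.12+.084*np.cos(.32)]))
move_l(grip_tcp(-.685),speed=.1,orientation=Q0)
close();s=state();print(s["time"],s["finger_gap"],s["ft_force"].round(2),(s["ee_pos"]-grip_tcp(-.685)).round(4))
d=get_image("scene");print(trimc(d));w=get_image("wrist");cv2.imwrite("pics/w2.png",w["frame"])
```

```text
model trim [279.8530302  270.70096697]
5.95 0.019255529378128997 [ 0.51 -0.2   0.19] [-0.  0.  0.]
[280.55423325 265.17556387]
```

View pics/w2.png

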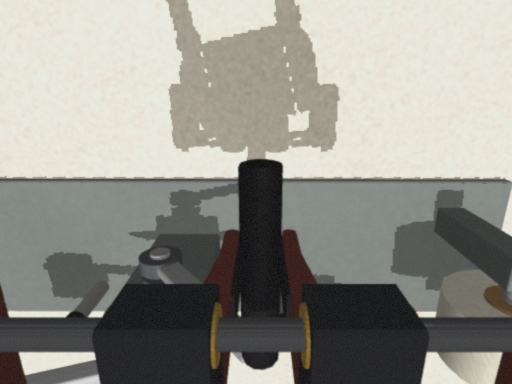

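The grasp is good: the bar is between the pads, gap 19 mm, and the arm is undisturbed. Now the full closed-loop run.

```bash
cat > run.py <<'E'
from bench import *
from vis import *
from ctrl import Ctl
import pickle
U0=280.55
def a_now():
    q=R.T@(state()["ee_pos"]-PIV);return float(np.arctan2(-q[1],q[2]+.011-.12))
c=Ctl(.13,a_now());a=a_now()
while c.n<165 and not(c.ph=="rest" and a<-.675):
    d=get_image("scene");y=track(d,U0);n=c.feed(y,a)
    if c.ph=="hold" and c.k==10: np.savez("hold.npz",**d)
    move_l(grip_tcp(n),speed=.5);a=a_now();t=state()["time"]
    print(c.n,round(t,2),c.ph,"y%.3f a%.3f cmd%.3f"%(y,a,n),"" if c.x is None else "w%.2f d%.3f"%tuple(c.x[1:]))
    if t>62: break
s=state();print(s["time"],s["ft_force"].round(2))
E
python3 run.py
```

```text
1 6.35 lift y-0.321 a-0.563 cmd-0.565 
2 6.65 lift y-0.321 a-0.446 cmd-0.443 
3 6.95 lift y-0.320 a-0.329 cmd-0.326 
4 7.25 lift y-0.321 a-0.211 cmd-0.209 
5 7.55 lift y-0.320 a-0.189 cmd-0.181 
6 7.85 lift y-0.320 a-0.170 cmd-0.159 
7 8.15 lift y-0.321 a-0.148 cmd-0.140 
8 8.45 lift y-0.321 a-0.129 cmd-0.118 
9 8.75 lift y-0.320 a-0.107 cmd-0.099 
10 9.05 lift y-0.320 a-0.084 cmd-0.077 
11 9.35 lift y-0.320 a-0.059 cmd-0.054 
12 9.65 lift y-0.318 a-0.034 cmd-0.029 
13 9.95 lift y-0.313 a-0.010 cmd-0.004 
14 10.25 up y-0.292 a-0.008 cmd-0.001 w0.07 d0.032
15 10.55 up y-0.252 a-0.119 cmd-0.119 w0.17 d0.033
16 10.85 up y-0.204 a-0.052 cmd-0.054 w0.13 d0.030
17 11.15 up y-0.157 a-0.159 cmd-0.160 w0.18 d0.033
18 11.45 up y-0.105 a-0.138 cmd-0.137 w0.15 d0.032
19 11.75 up y-0.065 a-0.145 cmd-0.145 w0.13 d0.032
20 12.05 up y-0.023 a-0.178 cmd-0.183 w0.14 d0.033
21 12.35 up y0.024 a-0.211 cmd-0.213 w0.15 d0.034
22 12.65 up y0.064 a-0.202 cmd-0.202 w0.13 d0.033
23 12.95 up y0.102 a-0.221 cmd-0.221 w0.12 d0.033
24 13.25 hold y0.137 a-0.350 cmd-0.343 w0.12 d0.033
25 13.55 hold y0.158 a-0.230 c
[... 1857 characters left out ...]
98 cmd-0.095 w-0.10 d0.036
61 24.35 rest y-0.317 a-0.142 cmd-0.148 w-0.10 d0.036
62 24.65 rest y-0.320 a-0.185 cmd-0.192 w-0.10 d0.036
63 24.95 rest y-0.321 a-0.232 cmd-0.235 w-0.10 d0.036
64 25.25 rest y-0.320 a-0.283 cmd-0.282 w-0.10 d0.036
65 25.55 rest y-0.321 a-0.336 cmd-0.333 w-0.10 d0.036
66 25.85 rest y-0.321 a-0.389 cmd-0.386 w-0.10 d0.036
67 26.15 rest y-0.319 a-0.438 cmd-0.439 w-0.10 d0.036
68 26.45 rest y-0.320 a-0.489 cmd-0.488 w-0.10 d0.036
69 26.75 rest y-0.319 a-0.542 cmd-0.539 w-0.10 d0.036
70 27.05 rest y-0.321 a-0.595 cmd-0.592 w-0.10 d0.036
71 27.35 rest y-0.321 a-0.650 cmd-0.645 w-0.10 d0.036
72 27.65 rest y-0.321 a-0.690 cmd-0.685 w-0.10 d0.036
27.65 [ 4.96 -1.63  2.91]
```

It held for about 6.5 s at 0.12–0.158. Before letting go I'll check the pointer against the tab in the saved hold frame.

Run:
```python
from vis import *
d=np.load("hold.npz");print(track(d,280.55))
cv2.imwrite("pics/hold.png",cv2.convertScaleAbs(cv2.resize(d["frame"][222:292,220:320],None,fx=8,fy=8,interpolation=cv2.INTER_CUBIC),alpha=1.6))
```

```text
0.1300737471555156
```

View pics/hold.png

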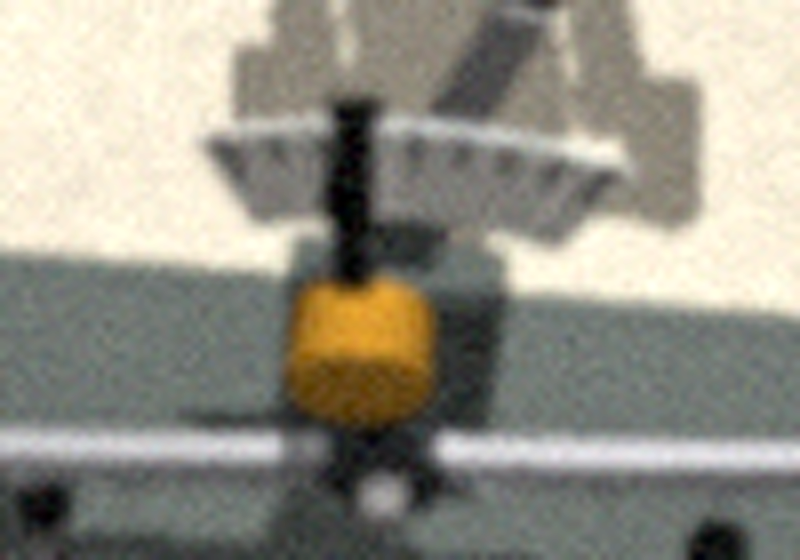

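In the crop the pointer at (350,270) runs straight into the tab at (353,110), so they are aligned well within 16 mm. Releasing and retreating.

Run:
```python
from bench import *
from vis import *
gripper_open();move_l(state()["ee_pos"]+[0,0,.12],speed=.1);hold(1.5)
s=state();print(s["time"],s["ft_force"].round(2),s["finger_gap"])
d=get_image("scene");hold(.3);e=get_image("scene");print(track(d,280.55),track(e,280.55))
o=np.load("scene0.npz")["frame"].astype(int);df=np.abs(o-e["frame"]).max(2)
for n,(x,y,w,h) in dict(core=(315,155,32,35),labels=(148,172,40,35),driver=(122,155,26,55),tab=(255,232,18,18)).items(): print(n,df[y:y+h,x:x+w].mean().round(1),(df[y:y+h,x:x+w]>60).sum())
cv2.imwrite("pics/end.png",e["frame"])
```

```text
31.6333 [ 0.26  0.01 -1.02] 0.08760178979180508
-0.3202462957606258 -0.319485246245442
core 47.7 338
labels 14.6 0
driver 13.8 0
tab 13.8 7
```

View pics/end.png

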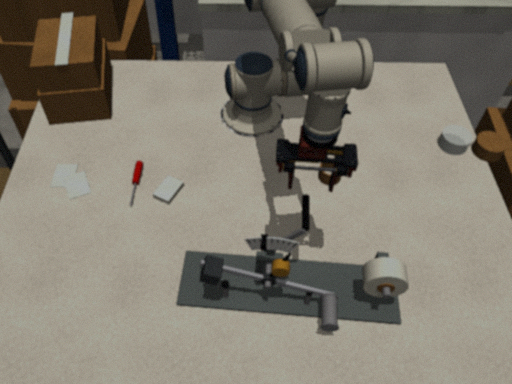

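The arm is back on its stop, the lever is free at (306,212), and the gripper is clear. The core at (330,175) only looks changed because the gripper is in front of it. Handing in.

```bash
python3 -c "
from bench import *
job_done()"
```

```text
the job is handed in; nothing more can be done
```

The float check is done and handed in; the bench reports no verdict, so this rests on my own camera readings.

- **Lift and hold:** Working only with the lever, I swung the arm up and balanced it using camera feedback. The pointer read 0.12–0.158 rad for about 6.5 s, against an index estimated at 0.13 rad (tolerance 0.11 rad). A frame saved during the hold shows the pointer in line with the tab.
- **Lowering:** The arm went down at about 0.1 rad/s, well under the 0.45 rad/s limit. I then brought the lever back to its rest angle, let go and backed off.
- **Last checks:** At about 31.6 s the arm read -0.320 rad in two pictures 0.35 s apart, so it is still and on its starting stop. The gripper was open and clear, with wrist force about 1 N.
- **Other things on the bench:** The labels, driver and index tab look unchanged. The core failed the picture comparison because the gripper partly hides it from that camera. Nothing went near it, but I did not confirm its position directly.

The let-go lever rests at about -0.36 rad against the arm, not 0, apparently sagging under its own weight. It was like that before I touched it, so I released it there.

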